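Clear the can and shut the tack locker

TASK

The farrier's green tack locker has been left open, with the orange spray can standing in the way of its white door. Stand the can upright in the black tray, then push the door fully shut until it clicks home on its catch, without slamming it. Do not knock the can over or drop it, and leave the horseshoe and the brush tin where they are.

Things in the scene. Friction and masses are not known exactly. Their poses are not given: they have to be found in the camera images.
- locker: Green steel tack locker, fixed: 300 wide (along its y), 200 deep (along +x from the front), 240 high. Origin: middle of its front face, at table level; the front looks along its own -x and the axes turn with its yaw. Solid 30 sill under the door, 34 high strip above it. The door hangs before the front face.
- door (a joint): White upright door, 240 wide, 14 thick, from 34 to 194 above the table, no handle. Angle in rad: 0 shut and seated, grows to 1.6 opening; starts at 1.25 to 1.5. Stays where left (friction about 0.06 N m). From 0.08 rad a sprung roller catch resists (about 8 N at door_face); let go above 0.035 it springs back ajar, below 0.025 it snaps in and is held at 0.
- door_hinge (a point): Point on the door's vertical hinge axis, 114 above the table; in the locker's frame at x = 0, y = -120, fixed. Shut, the door runs from here along the locker's +y, its inner face at x = 0 and its outer face at x = -14; it opens by turning anticlockwise seen from above, its free edge swinging towards the locker's -x.
- door_face (a point): Point on the door's outer face (the one to push) 170 from the hinge axis towards the free edge, 100 above the table; it moves with the door.
- can: Orange spray can with a white cap and a white band, closed, 195 high, about 0.2 to 0.37 kg; straight body 54 in diameter up to 165, then cap 42 in diameter. Origin: centre of its underside, z up along the can. It starts standing 120 to 140 in front of the locker's front face, inside the sweep of the open door.
- tray: Black square rubber tray, fixed to the table, 190 by 190 outside, 30 high, walls and floor 5 thick. Origin: centre of its underside; its axes lie along its sides.
- horseshoe: Steel horseshoe lying flat, about 140 by 130, 10 thick, loose; origin near its middle. Leave alone.
- brush_tin: White tin, 80 in diameter and 110 high, with a yellow brush in it to 165 high, loose; origin: centre of its underside. Leave alone.
- bar_mid (a point): Middle of a steel blanket bar, 14 thick, running along the locker's y over its whole width, 50 in front of the front face, 262 high, on a bracket at each end (y = -144, 144). An upright tool does not fit between bar and shut door: lean its upper end away from the locker by 35 to 50 degrees and push low, 60 to 110 above the table.

How it is judged:
By the outcome, as a careful person would: the job done as asked, in the order asked, and still so for the second after the job is handed in, with the robot touching nothing.
It also fails if it takes over 64 s, if anything falls off the work surface, if the arm or the gripper's body presses on something with over 40 N, if the wrist force passes 120 N, or if a joint passes its speed limit or range.

ROBOT

A 6-joint arm with a two-finger parallel gripper is mounted at the origin on the work surface. World frame = base frame: x ahead of the robot, y to its left, z up, the work surface at z = 0. Lengths are in m, angles in rad, forces in N, time in s.
With the tool pointing down it reaches from about 0.35 to 0.975 m from the base axis. Payload 7.1 kg.
Tool frame: the origin (TCP) lies where the fingers leave the gripper's body, on its centre line; the fingertips stand 80 mm ahead of it and the grasp point (between the pads) lies 61 mm ahead of it; x points along the fingers, z is the direction in which the jaws open and shut, and the axes are right-handed (so a half turn about x gives the same grasp; the last joint's range is limited). The gripper opens to 88 mm and grips with 3 to 60 N. Pads are 20 mm wide; open, the fingers measure 115 mm over their backs; the gripper's body (75 mm by 178 mm) begins 61 mm behind the grasp point.
Start: joints at [1.095, 0.423, 1.63, -0, 1.089, -0.019], TCP at [0.276, 0.561, 0.303] pointing down, gripper open.
Joint ranges: [-3, 3], [-0.9, 2.11], [0.09, 2.58], [-1.31, 4.45], [0.11, 2.69], [-2.54, 2.54]. Speed limits (rad/s): [2.39, 2.39, 3.01, 3.14, 3.14, 3.14].

INTERFACE

Orientations are given as a unit quaternion [x, y, z, w].
In Python, from cell import bot, snapshot gives the robot as it stands.
- The arm moves only by the tool step_arm, never from a script. Its argument "motion" is a list of rows, each an object of numbers: "hand": the closure, from -1 (fully open) to 1 (shut), so that 0 is half open; "tx", "ty", "tz": the shift along the tool's x, y, z in mm; "ax", "ay", "az": the turn, a rotation vector about the tool's x, y, z in degrees. A call has 1 to 20 rows; each row shifts and turns the pose as measured when the row begins, along the tool's axes as they then stand; what a row does not reach is not made up. A row lasts 1/12 s, in which the tool goes at most 41.7 mm and 7.16 degrees, less where a joint would pass 70% of its speed; a pose out of reach is approached as far as the arm can. A call with a gripper value outside its range is refused whole. The fingers move at their own pace and stop on an object; "squeeze" is the grip in N (left out, the last holds). Time passes only in rows, so rows that do not move let the fingers close. It gives the time, the measured TCP pose, the force and the opening at its end, in the units of the state.
- bot.state(): the state, without advancing time (a new reading comes with each control period).
- snapshot(name): name is "side" or "top"; returns a dict with "pixels" (400x640x3 uint8, red, green, blue), "K" (3x3 intrinsics, pixels), "R" (3x3) and "t" (3): a world point X has camera coordinates R X + t. Camera axes: x right, y down, z forward; pixel columns grow to the right and rows downward; lengths in m; the calibration is good to about 2 mm. A picture is of the moment at which its call begins. There is no depth.
- bot.job_done(): hands the job in, once; it reports no verdict.
The state is a dict: "time_s": time; "q": joint angles; "qd": joint speeds; "joint_efforts": joint torques, N m; "eef_pos": TCP position; "ee_rot": TCP orientation; "force": force on the tool from outside, world axes, zero at the start; "moment": the same for the moment, N m; "grip_width": opening from 0.0 (shut) to 1.0 (fully open).
Only numpy, scipy, OpenCV 4.12 (cv2) and the standard library are available. Lean on these libraries where they do the work, as an engineer would, in place of code of your own. Each camera call takes 0.05 s, during which the arm holds its last target. There are 200 camera calls.

## Working session

There is one attempt and no reset: what is moved stays moved. The work goes in short steps, Python scripts to look and compute and a tool call to move; the robot and the scene stay as the last step left them, time stands still between calls to the robot, and variables do not carry over. Pictures are saved under pics/ and viewed, about 8 in all and at most 12, crops included, and the job is handed in when it is done.

Besides the shell and the picture viewer there is one more tool, called after "Call:" as name(argument=value, ...), one argument or row to a line, values as JSON. step_arm: Moves the arm, as the interface text tells. Its arguments: {"type":"object","properties":{"motion":{"type":"array"},"squeeze":{"type":"number"}},"required":["motion"]}

```bash
mkdir -p pics; ls; python3 - <<'E'
from cell import bot, snapshot
import cv2,numpy as np
for n in("side","top"):
    s=snapshot(n); cv2.imwrite(f"pics/{n}0.png",s["pixels"][:,:,::-1]); print(n,s["K"],s["R"],s["t"])
print(bot.state())
E
```

```text
pics
side [[503.67391789   0.         316.80049482]
 [  0.         503.67391789 202.11647013]
 [  0.           0.           1.        ]] [[ 9.37661999e-01 -3.47548425e-01 -2.60525518e-04]
 [-3.31246639e-01 -8.93453501e-01 -3.03342224e-01]
 [ 1.05193345e-01  2.84518774e-01 -9.52881644e-01]] [-0.51545244  0.33188141  1.18580145]
top [[386.54266155   0.         320.11303034]
 [  0.         386.54266155 204.9809338 ]
 [  0.           0.           1.        ]] [[-2.09388994e-01 -9.77832361e-01 -3.50848471e-04]
 [-9.55936898e-01  2.04775867e-01 -2.10360386e-01]
 [ 2.05769038e-01 -4.37117606e-02 -9.77623846e-01]] [0.20266647 0.60728627 0.74515953]
{'time_s': 0.1, 'q': array([ 1.09494291e+00,  4.23762318e-01,  1.63061564e+00, -1.49728989e-05,
        1.08859041e+00, -1.89837818e-02]), 'qd': array([ 0.00131504, -0.00109449, -0.00125324,  0.00027684,  0.00078966,
        0.00056803]), 'joint_efforts': array([ 5.69868735e-04, -5.45617247e+01, -2.74323303e+01,  6.45420514e-02,
        1.88363803e-02, -3.99267810e-05]), 'eef_pos': array([0.27550283, 0.56056223, 0.30197985]), 'ee_rot': array([-0.37403963,  0.6006515 ,  0.37353312,  0.59982093]), 'force': array([-0.87693424,  0.50817217, -0.17089827]), 'moment': array([0.02118189, 0.03347071, 0.02782409]), 'grip_width': 0.9992824160039798}
```

View pics/side0.png

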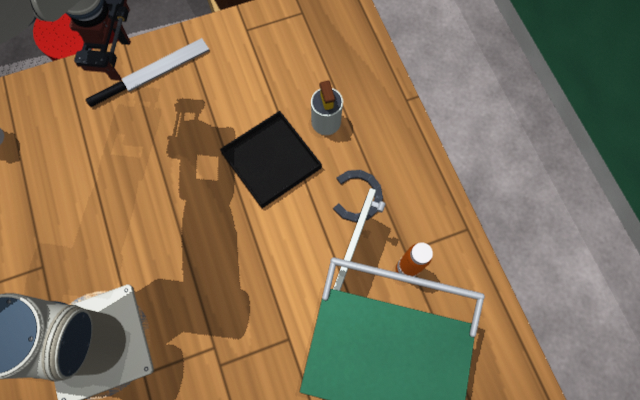

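View pics/top0.png

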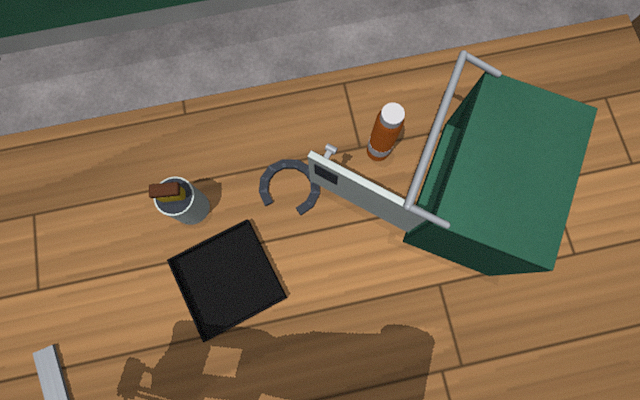

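The side view shows the tray about (271,159), tin (326,105), horseshoe (358,195), door from (335,290) to (377,192), can cap (422,253), and bar ends (333,261) and (481,297). In the top view the same things are: tray (228,281), tin (178,195), can cap (392,113), door free end (312,155), and bar ends (409,207) and (463,54).

```bash
cat > h.py <<'E'
from cell import bot, snapshot
import cv2,numpy as np
from scipy.spatial.transform import Rotation as Rot
np.set_printoptions(precision=4,suppress=True)
import pickle
def cams():
    return {n:snapshot(n) for n in("side","top")}
def tri(S,a,b):
    P=[S[n]["K"]@np.c_[S[n]["R"],S[n]["t"]] for n in("side","top")]
    X=cv2.triangulatePoints(P[0],P[1],np.array(a,float).reshape(2,1),np.array(b,float).reshape(2,1)).ravel(); return X[:3]/X[3]
def plane(c,p,z):
    d=c["R"].T@np.linalg.inv(c["K"])@np.array([*p,1.]); o=-c["R"].T@c["t"]
    return o+d*(z-o[2])/d[2]
def proj(c,X):
    x=c["K"]@(c["R"]@np.asarray(X,float)+c["t"]); return x[:2]/x[2]
E
python3 - <<'E'
from h import *
S=cams(); pickle.dump(S,open("S0.pkl","wb"))
for n,a,b,z in [("cap",(422.5,252),(392.5,112.5),.195),("barR-",(333,261),(409,207),.262),("barL+",(481,297),(463,54),.262),("trayA",(279,113),(167.5,262),.03),("trayB",(321,164),(248,221),.03),("trayC",(264,207),(288,296),.03),("trayD",(221,151),(204,341),.03),("tin rim",(327,103),(176,196),.11),("doorfree",(373,190),(311,153),.194)]:
    print(n,tri(S,a,b),plane(S["side"],a,z),plane(S["top"],b,z))
a=S["side"]["pixels"][160:360,280:500];b=S["top"]["pixels"][40:290,240:610]
a=cv2.resize(a,None,fx=1.8,fy=1.8,interpolation=2); b=cv2.resize(b,None,fx=1.08,fy=1.08)
im=np.zeros((360,800,3),np.uint8); im[:360,:396]=a; im[:270,400:799]=b
cv2.imwrite("pics/crop1.png",im[:,:,::-1])
E
```

```text
cap [ 0.752  -0.0904  0.1946] [ 0.7521 -0.0903  0.195 ] [ 0.7515 -0.0903  0.195 ]
barR- [ 0.5625 -0.0551  0.2652] [ 0.5632 -0.0545  0.262 ] [ 0.5623 -0.056   0.262 ]
barL+ [ 0.8038 -0.2171  0.2592] [ 0.8026 -0.2172  0.262 ] [ 0.8026 -0.2156  0.262 ]
trayA [ 0.5972  0.4272 -0.0115] [0.5933 0.4057 0.03  ] [0.5904 0.4116 0.03  ]
trayB [0.6452 0.2309 0.0281] [0.6468 0.2308 0.03  ] [0.6416 0.2297 0.03  ]
trayC [0.4713 0.1764 0.0172] [0.4731 0.1722 0.03  ] [0.4681 0.1754 0.03  ]
trayD [0.4154 0.368  0.002 ] [0.417  0.3545 0.03  ] [0.4164 0.3595 0.03  ]
tin rim [0.7068 0.351  0.1048] [0.7061 0.3486 0.11  ] [0.7045 0.3489 0.11  ]
doorfree [0.707  0.0729 0.1935] [0.7072 0.0729 0.194 ] [0.7063 0.0728 0.194 ]Traceback (most recent call last):
  File "<stdin>", line 7, in <module>
ValueError: could not broadcast input array from shape (270,400,3) into shape (270,399,3)
```

```bash
cat >> h.py <<'E'
yl=np.array([.830,-.557,0]);yl/=np.linalg.norm(yl);xl=np.array([yl[1],-yl[0],0]);O=np.array([.6549,-.1774,0])
def L(x,y,z): return O+x*xl+y*yl+[0,0,z]
def Lc(p): d=np.array(p)-O; return np.array([d@xl,d@yl,p[2]])
def down(zax): # tool pointing down with jaw axis zax
    x=np.array([0,0,-1.]);z=zax/np.linalg.norm(zax);return np.c_[x,np.cross(z,x),z]
def plan(p,Rt=None):
    s=bot.state();R=Rot.from_quat(s["ee_rot"]).as_matrix()
    print("t",s["time_s"],"pos",s["eef_pos"],"q",s["q"],"F",s["force"],"g",s["grip_width"])
    if Rt is not None: print("rotvec deg (tool)",np.degrees(Rot.from_matrix(R.T@Rt).as_rotvec())); 
    d=np.array(p)-s["eef_pos"]
    print("shift now mm",1e3*R.T@d, "after turn",None if Rt is None else 1e3*Rt.T@d)
E
python3 - <<'E'
from h import *
R=Rot.from_quat(bot.state()["ee_rot"]).as_matrix();print(R,O,Lc([.752,-.0903,0]),Lc([.707,.0729,.194]),L(0,-.12,0))
plan([.752,-.0903,.45],down(yl));plan([.752,-.0903,.45],down(-yl))
E
```

```text
[[-0.0004 -0.8975  0.4411]
 [-0.0008  0.4411  0.8975]
 [-1.      0.     -0.0009]] [ 0.6549 -0.1774  0.    ] [-0.1264  0.0321  0.    ] [-0.2369 -0.0962  0.194 ] [ 0.5553 -0.1105  0.    ]
t 0.2 pos [0.2755 0.5607 0.3022] q [ 1.095   0.4236  1.6303  0.      1.0886 -0.019 ] F [ 0.208   0.3932 -0.5894] g 1.0009975526159658
rotvec deg (tool) [97.6929 -0.0412  0.0424]
shift now mm [-147.486  -714.7745 -374.2548] after turn [-147.7918 -275.0697  758.4297]
t 0.2 pos [0.2755 0.5607 0.3022] q [ 1.095   0.4236  1.6303  0.      1.0886 -0.019 ] F [ 0.208   0.3932 -0.5894] g 1.0009975526159658
rotvec deg (tool) [-82.3071  -0.0408  -0.0397]
shift now mm [-147.486  -714.7745 -374.2548] after turn [-147.7918  275.0697 -758.4297]
```

Call:
step_arm(
  motion=[
    {"tx": -37,"ax": 7,"hand": -1},
    {"tx": -37,"ax": 7},
    {"tx": -37,"ax": 7},
    {"tx": -37,"ax": 7},
    {"ax": 7},
    {"ax": 7},
    {"ax": 7},
    {"ax": 7},
    {"ax": 7},
    {"ax": 7},
    {"ax": 7},
    {"ax": 7},
    {"ax": 7},
    {"ax": 7},
    {},
  ],
)

```text
schema error: expected keys hand, tx, ty, tz, ax, ay, az
```

```bash
python3 -c "
from h import *
plan([.752,-.0903,.45],down(yl))"
```

```text
t 0.2 pos [0.2755 0.5607 0.3022] q [ 1.095   0.4236  1.6303  0.      1.0886 -0.019 ] F [ 0.208   0.3932 -0.5894] g 1.0009975526159658
rotvec deg (tool) [97.6929 -0.0412  0.0424]
shift now mm [-147.486  -714.7745 -374.2548] after turn [-147.7918 -275.0697  758.4297]
```

All keys are needed in every row.

Call:
step_arm(
  motion=[
    {"hand": -1,"tx": -37,"ty": 0,"tz": 0,"ax": 7,"ay": 0,"az": 0},
    {"hand": -1,"tx": -37,"ty": 0,"tz": 0,"ax": 7,"ay": 0,"az": 0},
    {"hand": -1,"tx": -37,"ty": 0,"tz": 0,"ax": 7,"ay": 0,"az": 0},
    {"hand": -1,"tx": -37,"ty": 0,"tz": 0,"ax": 7,"ay": 0,"az": 0},
    {"hand": -1,"tx": 0,"ty": 0,"tz": 0,"ax": 7,"ay": 0,"az": 0},
    {"hand": -1,"tx": 0,"ty": 0,"tz": 0,"ax": 7,"ay": 0,"az": 0},
    {"hand": -1,"tx": 0,"ty": 0,"tz": 0,"ax": 7,"ay": 0,"az": 0},
    {"hand": -1,"tx": 0,"ty": 0,"tz": 0,"ax": 7,"ay": 0,"az": 0},
    {"hand": -1,"tx": 0,"ty": 0,"tz": 0,"ax": 7,"ay": 0,"az": 0},
    {"hand": -1,"tx": 0,"ty": 0,"tz": 0,"ax": 7,"ay": 0,"az": 0},
    {"hand": -1,"tx": 0,"ty": 0,"tz": 0,"ax": 7,"ay": 0,"az": 0},
    {"hand": -1,"tx": 0,"ty": 0,"tz": 0,"ax": 7,"ay": 0,"az": 0},
    {"hand": -1,"tx": 0,"ty": 0,"tz": 0,"ax": 7,"ay": 0,"az": 0},
    {"hand": -1,"tx": 0,"ty": 0,"tz": 0,"ax": 7,"ay": 0,"az": 0},
  ],
)

```text
time_s: 1.37
eef_pos: [0.2748, 0.5594, 0.4549]
ee_rot: [0.218, 0.672, -0.223, 0.671]
force: [-0.1, 0.3, -0.9]
grip_width: 1.001
```

```bash
python3 -c "
from h import *
plan([.752,-.0903,.45],down(yl))"
```

```text
t 1.3667 pos [0.2748 0.5594 0.4549] q [1.0951 0.2938 1.4652 0.     1.3904 1.7302] F [-0.0629  0.3077 -0.9002] g 1.0013724660828962
rotvec deg (tool) [-2.5216  0.058   0.4392]
shift now mm [   7.6345 -239.8956  769.5919] after turn [   4.8919 -273.5701  758.2977]
```

Call:
step_arm(
  motion=[
    {"hand": -1,"tx": 0,"ty": 0,"tz": 0,"ax": -2.5,"ay": 0,"az": 0},
    {"hand": -1,"tx": 0,"ty": -14,"tz": 39,"ax": 0,"ay": 0,"az": 0},
    {"hand": -1,"tx": 0,"ty": -14,"tz": 39,"ax": 0,"ay": 0,"az": 0},
    {"hand": -1,"tx": 0,"ty": -14,"tz": 39,"ax": 0,"ay": 0,"az": 0},
    {"hand": -1,"tx": 0,"ty": -14,"tz": 39,"ax": 0,"ay": 0,"az": 0},
    {"hand": -1,"tx": 0,"ty": -14,"tz": 39,"ax": 0,"ay": 0,"az": 0},
    {"hand": -1,"tx": 0,"ty": -14,"tz": 39,"ax": 0,"ay": 0,"az": 0},
    {"hand": -1,"tx": 0,"ty": -14,"tz": 39,"ax": 0,"ay": 0,"az": 0},
    {"hand": -1,"tx": 0,"ty": -14,"tz": 39,"ax": 0,"ay": 0,"az": 0},
    {"hand": -1,"tx": 0,"ty": -14,"tz": 39,"ax": 0,"ay": 0,"az": 0},
    {"hand": -1,"tx": 0,"ty": -14,"tz": 39,"ax": 0,"ay": 0,"az": 0},
    {"hand": -1,"tx": 0,"ty": -14,"tz": 39,"ax": 0,"ay": 0,"az": 0},
    {"hand": -1,"tx": 0,"ty": -14,"tz": 39,"ax": 0,"ay": 0,"az": 0},
    {"hand": -1,"tx": 0,"ty": -14,"tz": 39,"ax": 0,"ay": 0,"az": 0},
    {"hand": -1,"tx": 0,"ty": -14,"tz": 39,"ax": 0,"ay": 0,"az": 0},
    {"hand": -1,"tx": 0,"ty": -14,"tz": 39,"ax": 0,"ay": 0,"az": 0},
    {"hand": -1,"tx": 0,"ty": -14,"tz": 39,"ax": 0,"ay": 0,"az": 0},
    {"hand": -1,"tx": 0,"ty": -14,"tz": 39,"ax": 0,"ay": 0,"az": 0},
    {"hand": -1,"tx": 0,"ty": -14,"tz": 39,"ax": 0,"ay": 0,"az": 0},
    {"hand": -1,"tx": 0,"ty": 0,"tz": 0,"ax": 0,"ay": 0,"az": 0},
  ],
)

```text
time_s: 3.03
eef_pos: [0.7156, -0.0518, 0.4513]
ee_rot: [0.202, 0.678, -0.21, 0.675]
force: [-1.8, -0.0, -0.1]
grip_width: 0.997
```

```bash
python3 -c "
from h import *
plan([.752,-.0903,.207],down(yl))"
```

```text
t 3.0333 pos [ 0.7156 -0.0518  0.4513] q [-0.0857  0.4555  1.24   -0.0097  1.4537  0.5062] F [-1.7556 -0.0079 -0.0767] g 0.9965741248287491
rotvec deg (tool) [ 0.0174 -0.1138  0.6933]
shift now mm [244.2734  -8.7896  52.1334] after turn [244.2524 -11.7296  51.6514]
```

Call:
step_arm(
  motion=[
    {"hand": -1,"tx": 0,"ty": -6,"tz": 26,"ax": 0,"ay": 0,"az": 0.7},
    {"hand": -1,"tx": 0,"ty": -6,"tz": 26,"ax": 0,"ay": 0,"az": 0},
    {"hand": -1,"tx": 36,"ty": 0,"tz": 0,"ax": 0,"ay": 0,"az": 0},
    {"hand": -1,"tx": 36,"ty": 0,"tz": 0,"ax": 0,"ay": 0,"az": 0},
    {"hand": -1,"tx": 36,"ty": 0,"tz": 0,"ax": 0,"ay": 0,"az": 0},
    {"hand": -1,"tx": 36,"ty": 0,"tz": 0,"ax": 0,"ay": 0,"az": 0},
    {"hand": -1,"tx": 0,"ty": 0,"tz": 0,"ax": 0,"ay": 0,"az": 0},
    {"hand": -1,"tx": 0,"ty": 0,"tz": 0,"ax": 0,"ay": 0,"az": 0},
  ],
)

```text
time_s: 3.7
eef_pos: [0.7551, -0.0965, 0.3017]
ee_rot: [0.209, 0.676, -0.207, 0.676]
force: [0.1, 0.2, 1.3]
grip_width: 0.998
```

```bash
python3 -c "
from h import *
plan([.752,-.0903,.207],down(yl))
S=cams(); im=np.hstack([S['side']['pixels'][140:340,250:550],S['top']['pixels'][30:230,300:600]]); cv2.imwrite('pics/c2.png',cv2.resize(im,None,fx=1.3,fy=1.3)[:,:,::-1])"
```

```text
t 3.7 pos [ 0.7551 -0.0965  0.3017] q [-0.1434  0.6279  1.2874  0.0021  1.226   0.4526] F [0.0803 0.1989 1.2878] g 0.9983356284250932
rotvec deg (tool) [-0.3249 -0.0349 -0.1109]
shift now mm [94.7343  3.2293 -5.968 ] after turn [94.7242  3.4466 -6.0068]
```

View pics/c2.png

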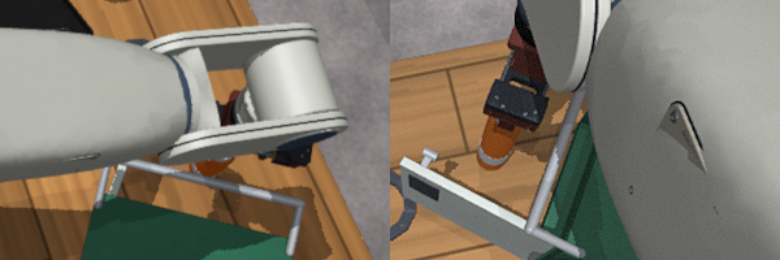

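The gripper sits over the can: body at crop (515,105), can below it at (490,140). The bar is clear to the right. I'll centre it and go down.

Call:
step_arm(
  motion=[
    {"hand": -1,"tx": 0,"ty": 3.4,"tz": -6,"ax": 0,"ay": 0,"az": 0},
    {"hand": -1,"tx": 0,"ty": 0,"tz": 0,"ax": 0,"ay": 0,"az": 0},
    {"hand": -1,"tx": 20,"ty": 0,"tz": 0,"ax": 0,"ay": 0,"az": 0},
    {"hand": -1,"tx": 20,"ty": 0,"tz": 0,"ax": 0,"ay": 0,"az": 0},
    {"hand": -1,"tx": 20,"ty": 0,"tz": 0,"ax": 0,"ay": 0,"az": 0},
    {"hand": -1,"tx": 15,"ty": 0,"tz": 0,"ax": 0,"ay": 0,"az": 0},
    {"hand": -1,"tx": 10,"ty": 0,"tz": 0,"ax": 0,"ay": 0,"az": 0},
    {"hand": -1,"tx": 0,"ty": 0,"tz": 0,"ax": 0,"ay": 0,"az": 0},
    {"hand": -1,"tx": 0,"ty": 0,"tz": 0,"ax": 0,"ay": 0,"az": 0},
  ],
)

```text
time_s: 4.55
eef_pos: [0.7613, -0.0882, 0.237]
ee_rot: [0.21, 0.664, -0.204, 0.688]
force: [0.9, 0.7, 0.9]
grip_width: 1.001
```

```bash
python3 -c "
from h import *
plan([.752,-.0903,.207],down(yl))"
```

```text
t 4.55 pos [ 0.7613 -0.0882  0.237 ] q [-0.1315  0.6855  1.3381  0.0025  1.0844  0.4615] F [0.9373 0.7212 0.9054] g 1.0009811786737732
rotvec deg (tool) [-0.1773  1.6672 -0.9702]
shift now mm [29.6455 -7.461  -7.3981] after turn [29.9704 -6.9346 -6.5529]
```

```bash
python3 -c "
from h import *
s=bot.state();print(s['joint_efforts'],s['qd'],s['moment'])
S=cams(); im=np.hstack([S['side']['pixels'][140:340,250:550],S['top']['pixels'][30:230,300:600]]); cv2.imwrite('pics/c3.png',cv2.resize(im,None,fx=1.3,fy=1.3)[:,:,::-1])
s=bot.state();print(s['joint_efforts'],s['qd'],s['eef_pos'])"
```

```text
[  0.0245 -68.2666 -27.162    0.071   -0.1518   0.0013] [ 0.0017  0.0031  0.0019 -0.0007 -0.0017  0.0001] [-0.0093  0.075   0.0171]
[  0.0533 -69.3777 -27.962    0.0754  -0.1554   0.0032] [-0.0017 -0.003  -0.0003 -0.0007 -0.0011 -0.0005] [ 0.7613 -0.0883  0.2373]
```

View pics/c3.png

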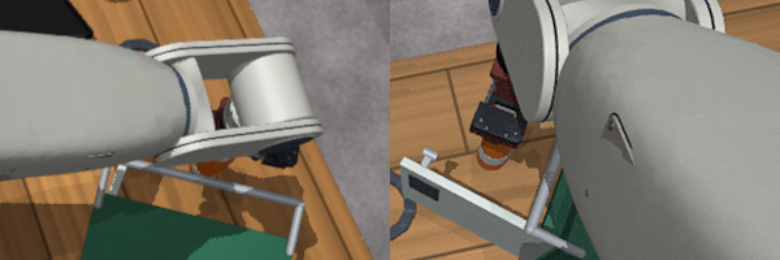

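The picture shows no contact: the fingers straddle the cap, the wrist is clear of the bar, and the joint torques look like gravity alone. I'll correct the tilt and offset, then check again.

Call:
step_arm(
  motion=[
    {"hand": -1,"tx": 0,"ty": -7,"tz": -6.5,"ax": 0,"ay": 1.7,"az": -1},
    {"hand": -1,"tx": 0,"ty": 0,"tz": 0,"ax": 0,"ay": 0,"az": 0},
    {"hand": -1,"tx": 0,"ty": 0,"tz": 0,"ax": 0,"ay": 0,"az": 0},
  ],
)

```text
time_s: 4.9
eef_pos: [0.7532, -0.0906, 0.2402]
ee_rot: [0.207, 0.675, -0.207, 0.677]
force: [0.5, 0.3, 0.5]
grip_width: 1.003
```

```bash
python3 -c "
from h import *
plan([.752,-.0903,.207],down(yl));print(bot.state()['joint_efforts'])"
```

```text
t 4.9 pos [ 0.7532 -0.0906  0.2402] q [-0.1354  0.6808  1.3386 -0.0001  1.1184  0.4589] F [0.4854 0.2825 0.4815] g 1.0031790138147123
rotvec deg (tool) [-0.1831  0.1924 -0.0876]
shift now mm [33.153  -0.493  -1.3029] after turn [33.1579 -0.4384 -1.193 ]
[ -0.1294 -69.1668 -27.7707   0.0422   0.0784  -0.0062]
```

Call:
step_arm(
  motion=[
    {"hand": -1,"tx": 10,"ty": 0,"tz": -1,"ax": 0,"ay": 0,"az": 0},
    {"hand": -1,"tx": 10,"ty": 0,"tz": 0,"ax": 0,"ay": 0,"az": 0},
    {"hand": -1,"tx": 0,"ty": 0,"tz": 0,"ax": 0,"ay": 0,"az": 0},
    {"hand": -1,"tx": 0,"ty": 0,"tz": 0,"ax": 0,"ay": 0,"az": 0},
  ],
)

```text
time_s: 5.23
eef_pos: [0.7537, -0.09, 0.2198]
ee_rot: [0.208, 0.673, -0.207, 0.679]
force: [0.9, -0.7, -0.3]
grip_width: 0.999
```

```bash
python3 -c "
from h import *
plan([.752,-.0903,.207],down(yl));print(bot.state()['joint_efforts'])"
```

```text
t 5.2333 pos [ 0.7537 -0.09    0.2198] q [-0.1345  0.7008  1.3516  0.0001  1.0803  0.4598] F [ 0.9388 -0.73   -0.2659] g 0.9991975326293137
rotvec deg (tool) [-0.1884  0.4496 -0.2283]
shift now mm [12.8192 -1.2914 -1.3238] after turn [12.8343 -1.2361 -1.2273]
[ -0.0229 -69.1464 -26.8499   0.0613  -0.0417   0.0004]
```

Call:
step_arm(
  motion=[
    {"hand": -1,"tx": 10,"ty": -1,"tz": -1,"ax": 0,"ay": 0.4,"az": -0.2},
    {"hand": -1,"tx": 0,"ty": 0,"tz": 0,"ax": 0,"ay": 0,"az": 0},
    {"hand": 0.1,"tx": 0,"ty": 0,"tz": 0,"ax": 0,"ay": 0,"az": 0},
    {"hand": 0.3,"tx": 0,"ty": 0,"tz": 0,"ax": 0,"ay": 0,"az": 0},
    {"hand": 0.6,"tx": 0,"ty": 0,"tz": 0,"ax": 0,"ay": 0,"az": 0},
    {"hand": 1,"tx": 0,"ty": 0,"tz": 0,"ax": 0,"ay": 0,"az": 0},
    {"hand": 1,"tx": 0,"ty": 0,"tz": 0,"ax": 0,"ay": 0,"az": 0},
    {"hand": 1,"tx": 0,"ty": 0,"tz": 0,"ax": 0,"ay": 0,"az": 0},
    {"hand": 1,"tx": 0,"ty": 0,"tz": 0,"ax": 0,"ay": 0,"az": 0},
    {"hand": 1,"tx": 0,"ty": 0,"tz": 0,"ax": 0,"ay": 0,"az": 0},
    {"hand": 1,"tx": 0,"ty": 0,"tz": 0,"ax": 0,"ay": 0,"az": 0},
  ],
  squeeze=25,
)

```text
time_s: 6.15
eef_pos: [0.7521, -0.0901, 0.2076]
ee_rot: [0.207, 0.676, -0.207, 0.676]
force: [-0.4, 0.5, -0.7]
grip_width: 0.61
```

```bash
python3 -c "
from h import *
plan([.752,-.0903,.207],down(yl));print(bot.state()['joint_efforts'])"
```

```text
t 6.15 pos [ 0.7521 -0.0901  0.2076] q [-0.135   0.7149  1.3555  0.0001  1.072   0.4591] F [-0.3668  0.4962 -0.7094] g 0.6101410161323895
rotvec deg (tool) [-0.1758 -0.0485  0.0189]
shift now mm [ 0.614  -0.2264 -0.008 ] after turn [ 0.614  -0.2265 -0.0092]
[ -0.0299 -71.0124 -27.3994   0.0648   0.0506   0.0013]
```

Gripped at 53.7 mm, which matches the 54 mm body. Lifting.

Call:
step_arm(
  motion=[
    {"hand": 1,"tx": -5,"ty": 0,"tz": 0,"ax": 0,"ay": 0,"az": 0},
    {"hand": 1,"tx": -12,"ty": 0,"tz": 0,"ax": 0,"ay": 0,"az": 0},
    {"hand": 1,"tx": -20,"ty": 0,"tz": 0,"ax": 0,"ay": 0,"az": 0},
    {"hand": 1,"tx": -25,"ty": 0,"tz": 0,"ax": 0,"ay": 0,"az": 0},
    {"hand": 1,"tx": -25,"ty": 0,"tz": 0,"ax": 0,"ay": 0,"az": 0},
    {"hand": 1,"tx": -25,"ty": 0,"tz": 0,"ax": 0,"ay": 0,"az": 0},
    {"hand": 1,"tx": -25,"ty": 0,"tz": 0,"ax": 0,"ay": 0,"az": 0},
    {"hand": 1,"tx": -25,"ty": 0,"tz": 0,"ax": 0,"ay": 0,"az": 0},
    {"hand": 1,"tx": -25,"ty": 0,"tz": 0,"ax": 0,"ay": 0,"az": 0},
    {"hand": 1,"tx": -20,"ty": 0,"tz": 0,"ax": 0,"ay": 0,"az": 0},
    {"hand": 1,"tx": -15,"ty": 0,"tz": 0,"ax": 0,"ay": 0,"az": 0},
    {"hand": 1,"tx": -8,"ty": 0,"tz": 0,"ax": 0,"ay": 0,"az": 0},
    {"hand": 1,"tx": 0,"ty": 0,"tz": 0,"ax": 0,"ay": 0,"az": 0},
    {"hand": 1,"tx": 0,"ty": 0,"tz": 0,"ax": 0,"ay": 0,"az": 0},
  ],
)

```text
time_s: 7.32
eef_pos: [0.7496, -0.0898, 0.4569]
ee_rot: [0.207, 0.677, -0.207, 0.675]
force: [-0.7, -0.5, -2.8]
grip_width: 0.613
```

```bash
python3 -c "
from h import *
plan([.531,.292,.445],down(yl))"
```

```text
t 7.3167 pos [ 0.7496 -0.0898  0.4569] q [-0.135   0.517   1.1325  0.0003  1.4956  0.4592] F [-0.6847 -0.5493 -2.8233] g 0.6130384933672628
rotvec deg (tool) [-0.1836 -0.185   0.0737]
shift now mm [  12.9172  193.9557 -394.8178] after turn [  11.8939  195.204  -394.2344]
```

Call:
step_arm(
  motion=[
    {"hand": 1,"tx": 0,"ty": 5,"tz": -10,"ax": 0,"ay": 0,"az": 0},
    {"hand": 1,"tx": 0,"ty": 10,"tz": -20,"ax": 0,"ay": 0,"az": 0},
    {"hand": 1,"tx": 0,"ty": 13,"tz": -26,"ax": 0,"ay": 0,"az": 0},
    {"hand": 1,"tx": 0,"ty": 13,"tz": -26,"ax": 0,"ay": 0,"az": 0},
    {"hand": 1,"tx": 0,"ty": 13,"tz": -26,"ax": 0,"ay": 0,"az": 0},
    {"hand": 1,"tx": 0,"ty": 13,"tz": -26,"ax": 0,"ay": 0,"az": 0},
    {"hand": 1,"tx": 0,"ty": 13,"tz": -26,"ax": 0,"ay": 0,"az": 0},
    {"hand": 1,"tx": 0,"ty": 13,"tz": -26,"ax": 0,"ay": 0,"az": 0},
    {"hand": 1,"tx": 0,"ty": 13,"tz": -26,"ax": 0,"ay": 0,"az": 0},
    {"hand": 1,"tx": 0,"ty": 13,"tz": -26,"ax": 0,"ay": 0,"az": 0},
    {"hand": 1,"tx": 0,"ty": 13,"tz": -26,"ax": 0,"ay": 0,"az": 0},
    {"hand": 1,"tx": 0,"ty": 13,"tz": -26,"ax": 0,"ay": 0,"az": 0},
    {"hand": 1,"tx": 0,"ty": 13,"tz": -26,"ax": 0,"ay": 0,"az": 0},
    {"hand": 1,"tx": 0,"ty": 13,"tz": -26,"ax": 0,"ay": 0,"az": 0},
    {"hand": 1,"tx": 0,"ty": 13,"tz": -26,"ax": 0,"ay": 0,"az": 0},
    {"hand": 1,"tx": 0,"ty": 8,"tz": -18,"ax": 0,"ay": 0,"az": 0},
    {"hand": 1,"tx": 0,"ty": 4,"tz": -8,"ax": 0,"ay": 0,"az": 0},
    {"hand": 1,"tx": 0,"ty": 0,"tz": 0,"ax": 0,"ay": 0,"az": 0},
    {"hand": 1,"tx": 0,"ty": 0,"tz": 0,"ax": 0,"ay": 0,"az": 0},
  ],
)

```text
time_s: 8.9
eef_pos: [0.5034, 0.3145, 0.4307]
ee_rot: [0.199, 0.693, -0.215, 0.659]
force: [-0.2, 0.1, -2.9]
grip_width: 0.612
```

```bash
python3 -c "
from h import *
plan([.531,.292,.2126],down(yl))
S=cams(); im=np.hstack([S['side']['pixels'][40:280,170:470],S['top']['pixels'][130:370,130:430]]); cv2.imwrite('pics/c4.png',cv2.resize(im,None,fx=1.3,fy=1.3)[:,:,::-1])"
```

```text
t 8.9 pos [0.5034 0.3145 0.4307] q [0.5308 0.2764 1.5424 0.0201 1.3723 1.1199] F [-0.1779  0.1336 -2.9368] g 0.6119263045591978
rotvec deg (tool) [-0.1412 -2.2444  2.0658]
shift now mm [216.4831   4.6081  43.99  ] after turn [218.0631  -3.3255  35.4785]
```

View pics/c4.png

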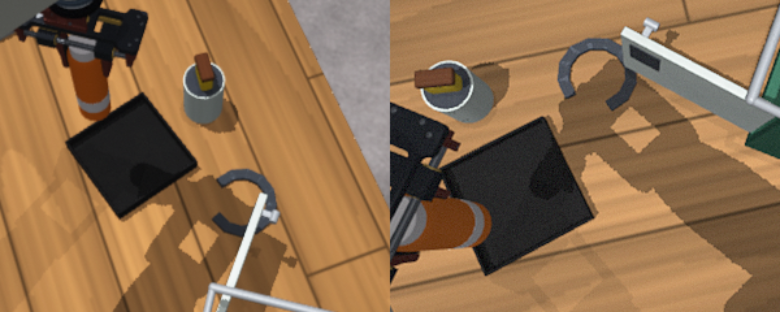

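The can is upright in the jaws, its bottom at crop (92,112), just above the tray. Tin, horseshoe and door haven't moved. I'll correct the position and lower.

Call:
step_arm(
  motion=[
    {"hand": 1,"tx": 0,"ty": 0,"tz": 0,"ax": 0,"ay": -2.2,"az": 2.1},
    {"hand": 1,"tx": 0,"ty": -1,"tz": 12,"ax": 0,"ay": 0,"az": 0},
    {"hand": 1,"tx": 0,"ty": -1,"tz": 14,"ax": 0,"ay": 0,"az": 0},
    {"hand": 1,"tx": 0,"ty": -1,"tz": 9,"ax": 0,"ay": 0,"az": 0},
    {"hand": 1,"tx": 12,"ty": 0,"tz": 0,"ax": 0,"ay": 0,"az": 0},
    {"hand": 1,"tx": 20,"ty": 0,"tz": 0,"ax": 0,"ay": 0,"az": 0},
    {"hand": 1,"tx": 25,"ty": 0,"tz": 0,"ax": 0,"ay": 0,"az": 0},
    {"hand": 1,"tx": 25,"ty": 0,"tz": 0,"ax": 0,"ay": 0,"az": 0},
    {"hand": 1,"tx": 25,"ty": 0,"tz": 0,"ax": 0,"ay": 0,"az": 0},
    {"hand": 1,"tx": 20,"ty": 0,"tz": 0,"ax": 0,"ay": 0,"az": 0},
    {"hand": 1,"tx": 10,"ty": 0,"tz": 0,"ax": 0,"ay": 0,"az": 0},
    {"hand": 1,"tx": 0,"ty": 0,"tz": 0,"ax": 0,"ay": 0,"az": 0},
    {"hand": 1,"tx": 0,"ty": 0,"tz": 0,"ax": 0,"ay": 0,"az": 0},
  ],
)

```text
time_s: 10.08
eef_pos: [0.5419, 0.2784, 0.2829]
ee_rot: [0.213, 0.675, -0.214, 0.673]
force: [-0.1, 0.1, -2.1]
grip_width: 0.613
```

```bash
python3 -c "
from h import *
plan([.531,.292,.2126],down(yl))"
```

```text
t 10.0833 pos [0.5419 0.2784 0.2829] q [0.4547 0.4239 1.6798 0.0011 1.0415 1.0671] F [-0.1358  0.0819 -2.0809] g 0.6127524523611823
rotvec deg (tool) [-1.2507 -0.1453  0.1514]
shift now mm [ 70.3766   5.0611 -16.5325] after turn [ 70.3482   5.2368 -16.5985]
```

Call:
step_arm(
  motion=[
    {"hand": 1,"tx": 5,"ty": 3,"tz": -8,"ax": 0,"ay": 0,"az": 0},
    {"hand": 1,"tx": 10,"ty": 2,"tz": -8,"ax": 0,"ay": 0,"az": 0},
    {"hand": 1,"tx": 13,"ty": 0,"tz": 0,"ax": 0,"ay": 0,"az": 0},
    {"hand": 1,"tx": 13,"ty": 0,"tz": 0,"ax": 0,"ay": 0,"az": 0},
    {"hand": 1,"tx": 10,"ty": 0,"tz": 0,"ax": 0,"ay": 0,"az": 0},
    {"hand": 1,"tx": 6,"ty": 0,"tz": 0,"ax": 0,"ay": 0,"az": 0},
    {"hand": 1,"tx": 2,"ty": 0,"tz": 0,"ax": 0,"ay": 0,"az": 0},
    {"hand": 1,"tx": 0,"ty": 0,"tz": 0,"ax": 0,"ay": 0,"az": 0},
    {"hand": 1,"tx": 0,"ty": 0,"tz": 0,"ax": 0,"ay": 0,"az": 0},
  ],
)

```text
time_s: 10.83
eef_pos: [0.5323, 0.2975, 0.2261]
ee_rot: [0.216, 0.673, -0.21, 0.676]
force: [0.3, 0.0, -2.9]
grip_width: 0.606
```

```bash
python3 -c "
from h import *
plan([.531,.292,.2126],down(yl))"
```

```text
t 10.8333 pos [0.5323 0.2975 0.2261] q [0.4894 0.4924 1.7217 0.0028 0.9188 1.0999] F [ 0.2544  0.0209 -2.9136] g 0.6061753920131919
rotvec deg (tool) [-1.2092  0.1187 -0.5   ]
shift now mm [13.4409 -5.393   2.1089] after turn [13.4834 -5.3191  2.0238]
```

Call:
step_arm(
  motion=[
    {"hand": 1,"tx": 4,"ty": -5,"tz": 2,"ax": 0,"ay": 0,"az": -0.5},
    {"hand": 1,"tx": 4,"ty": 0,"tz": 0,"ax": 0,"ay": 0,"az": 0},
    {"hand": 1,"tx": 3,"ty": 0,"tz": 0,"ax": 0,"ay": 0,"az": 0},
    {"hand": 1,"tx": 0,"ty": 0,"tz": 0,"ax": 0,"ay": 0,"az": 0},
    {"hand": 1,"tx": 0,"ty": 0,"tz": 0,"ax": 0,"ay": 0,"az": 0},
  ],
)

```text
time_s: 11.25
eef_pos: [0.532, 0.2919, 0.2159]
ee_rot: [0.214, 0.673, -0.213, 0.676]
force: [-0.4, -0.3, -1.8]
grip_width: 0.61
```

```bash
python3 -c "
from h import *
plan([.531,.292,.2126],down(yl))"
```

```text
t 11.25 pos [0.532  0.2919 0.2159] q [ 0.4831  0.504   1.7311 -0.0029  0.9029  1.0977] F [-0.3667 -0.2621 -1.7665] g 0.6100064541718988
rotvec deg (tool) [-1.2426  0.2111 -0.1189]
shift now mm [ 3.2781 -0.5345 -0.8754] after turn [ 3.2824 -0.5087 -0.8747]
```

Call:
step_arm(
  motion=[
    {"hand": 1,"tx": 1.5,"ty": 0,"tz": 0,"ax": 0,"ay": 0,"az": 0},
    {"hand": 1,"tx": 1.5,"ty": 0,"tz": 0,"ax": 0,"ay": 0,"az": 0},
    {"hand": 1,"tx": 1,"ty": 0,"tz": 0,"ax": 0,"ay": 0,"az": 0},
    {"hand": 1,"tx": 0,"ty": 0,"tz": 0,"ax": 0,"ay": 0,"az": 0},
  ],
)

```text
time_s: 11.58
eef_pos: [0.5327, 0.2922, 0.2126]
ee_rot: [0.214, 0.672, -0.213, 0.676]
force: [0.3, -0.3, -2.3]
grip_width: 0.613
```

```bash
python3 -c "
from h import *
plan([.531,.292,.2126],down(yl))"
```

```text
t 11.5833 pos [0.5327 0.2922 0.2126] q [ 0.4829  0.5089  1.732  -0.0025  0.8952  1.0977] F [ 0.3014 -0.3389 -2.3383] g 0.6130979972935462
rotvec deg (tool) [-1.2708  0.2459 -0.2257]
shift now mm [ 0.023  -1.194  -1.2762] after turn [ 0.0332 -1.1653 -1.3023]
```

Call:
step_arm(
  motion=[
    {"hand": 1,"tx": 1,"ty": 0,"tz": 0,"ax": 0,"ay": 0,"az": 0},
    {"hand": 1,"tx": 0.5,"ty": 0,"tz": 0,"ax": 0,"ay": 0,"az": 0},
    {"hand": 1,"tx": 0,"ty": 0,"tz": 0,"ax": 0,"ay": 0,"az": 0},
  ],
)

```text
time_s: 11.83
eef_pos: [0.533, 0.2926, 0.2126]
ee_rot: [0.215, 0.672, -0.212, 0.676]
force: [0.7, -0.4, -1.4]
grip_width: 0.611
```

Call:
step_arm(
  motion=[
    {"hand": 1,"tx": 2,"ty": 0,"tz": 0,"ax": 0,"ay": 0,"az": 0},
    {"hand": 1,"tx": 2,"ty": 0,"tz": 0,"ax": 0,"ay": 0,"az": 0},
    {"hand": 1,"tx": 2,"ty": 0,"tz": 0,"ax": 0,"ay": 0,"az": 0},
  ],
)

```text
time_s: 12.08
eef_pos: [0.5345, 0.2942, 0.2123]
ee_rot: [0.217, 0.671, -0.211, 0.677]
force: [-5.8, -1.2, 16.1]
grip_width: 0.607
```

Seated: the force is now upward. I'll ease off and open slowly.

Call:
step_arm(
  motion=[
    {"hand": 1,"tx": -1,"ty": 0,"tz": 0,"ax": 0,"ay": 0,"az": 0},
    {"hand": 1,"tx": 0,"ty": 0,"tz": 0,"ax": 0,"ay": 0,"az": 0},
  ],
  squeeze=10,
)

```text
time_s: 12.25
eef_pos: [0.5348, 0.2945, 0.214]
ee_rot: [0.217, 0.671, -0.21, 0.678]
force: [0.9, -0.8, -3.1]
grip_width: 0.613
```

```bash
python3 -c "
from h import *
plan([.532,.292,.2126],down(yl))"
```

```text
t 12.25 pos [0.5348 0.2945 0.214 ] q [ 0.4839  0.5082  1.729  -0.0001  0.8904  1.0976] F [ 0.9402 -0.7607 -3.1252] g 0.6127225683802675
rotvec deg (tool) [-1.2921  0.3757 -0.7019]
shift now mm [ 1.3721 -3.6886 -0.89  ] after turn [ 1.4232 -3.6506 -0.9636]
```

Call:
step_arm(
  motion=[
    {"hand": 1,"tx": 1.5,"ty": 0,"tz": 0,"ax": 0,"ay": 0.4,"az": -0.7},
    {"hand": 1,"tx": 1,"ty": 0,"tz": 0,"ax": 0,"ay": 0,"az": 0},
    {"hand": 1,"tx": 0,"ty": 0,"tz": 0,"ax": 0,"ay": 0,"az": 0},
  ],
)

```text
time_s: 12.5
eef_pos: [0.5352, 0.2949, 0.2124]
ee_rot: [0.214, 0.675, -0.214, 0.674]
force: [-0.4, 0.3, -0.2]
grip_width: 0.61
```

Level and unloaded. Opening.

Call:
step_arm(
  motion=[
    {"hand": -0.3,"tx": 0,"ty": 0,"tz": 0,"ax": 0,"ay": 0,"az": 0},
    {"hand": -0.4,"tx": 0,"ty": 0,"tz": 0,"ax": 0,"ay": 0,"az": 0},
    {"hand": -0.7,"tx": 0,"ty": 0,"tz": 0,"ax": 0,"ay": 0,"az": 0},
    {"hand": -1,"tx": 0,"ty": 0,"tz": 0,"ax": 0,"ay": 0,"az": 0},
    {"hand": -1,"tx": 0,"ty": 0,"tz": 0,"ax": 0,"ay": 0,"az": 0},
    {"hand": -1,"tx": 0,"ty": 0,"tz": 0,"ax": 0,"ay": 0,"az": 0},
    {"hand": -1,"tx": -8,"ty": 0,"tz": 0,"ax": 0,"ay": 0,"az": 0},
    {"hand": -1,"tx": -20,"ty": 0,"tz": 0,"ax": 0,"ay": 0,"az": 0},
    {"hand": -1,"tx": -30,"ty": 0,"tz": 0,"ax": 0,"ay": 0,"az": 0},
    {"hand": -1,"tx": -30,"ty": 0,"tz": 0,"ax": 0,"ay": 0,"az": 0},
    {"hand": -1,"tx": -30,"ty": 0,"tz": 0,"ax": 0,"ay": 0,"az": 0},
    {"hand": -1,"tx": -30,"ty": 0,"tz": 0,"ax": 0,"ay": 0,"az": 0},
    {"hand": -1,"tx": -20,"ty": 0,"tz": 0,"ax": 0,"ay": 0,"az": 0},
    {"hand": -1,"tx": -10,"ty": 0,"tz": 0,"ax": 0,"ay": 0,"az": 0},
  ],
)

```text
time_s: 13.67
eef_pos: [0.5344, 0.2939, 0.3963]
ee_rot: [0.211, 0.677, -0.216, 0.671]
force: [0.5, 0.5, -0.2]
grip_width: 1.0
```

```bash
python3 -c "
from h import *
plan([.532,.292,.2126],down(yl))
S=cams(); im=np.hstack([S['side']['pixels'][40:280,170:470],S['top']['pixels'][130:370,130:430]]); cv2.imwrite('pics/c5.png',cv2.resize(im,None,fx=1.3,fy=1.3)[:,:,::-1])"
```

```text
t 13.6667 pos [0.5344 0.2939 0.3963] q [0.4831 0.3144 1.5668 0.0006 1.2707 1.0967] F [ 0.4735  0.468  -0.1844] g 1.0003886439283776
rotvec deg (tool) [-1.3049 -0.3065  0.5092]
shift now mm [183.7488  -1.3375   0.0856] after turn [183.7273  -2.9607  -0.9464]
```

View pics/c5.png

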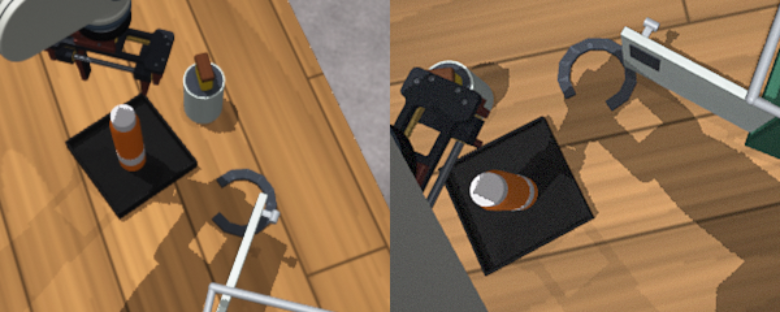

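The can stands upright in the tray at crop (128,140) and (500,190), with the tray walls clear of it, and the other items look untouched. Next I'll plan the door push, with the tool's lean following the door.

```bash
cat >> h.py <<'E'
H=L(0,-.12,0)
def door(th,gap,r=.16,z=.09,lean=40,yaw=None,grip=0.08):
    "TCP pose with fingertip centre 'gap' off outer face of door at th"
    q=Rot.from_rotvec([0,0,th]); d=q.apply(yl); n=q.apply(-xl)
    tip=H+d*r+n*(.014+gap)+[0,0,z]
    qy=Rot.from_rotvec([0,0,th if yaw is None else yaw]); d2=qy.apply(yl); n2=qy.apply(-xl)
    a=np.radians(lean); x=-np.cos(a)*np.array([0,0,1.])-np.sin(a)*n2
    return tip-grip*x, np.c_[x,np.cross(d2,x),d2]
def where():
    s=bot.state();R=Rot.from_quat(s["ee_rot"]).as_matrix();tip=s["eef_pos"]+.08*R[:,0]
    v=tip-H; print("tip",tip,"locker",Lc(tip),"r",np.hypot(v[0],v[1]),"bearing th",np.arctan2(-(v@xl),v@yl),"lean",np.degrees(np.arccos(-R[2,0])),"yaw",np.arctan2(R[1,2],R[0,2])-np.arctan2(yl[1],yl[0]))
E
python3 - <<'E'
from h import *
S=pickle.load(open("S0.pkl","rb")); print("shoe",plane(S["side"],(358,195),0),plane(S["top"],(290,190),0))
p,R=door(1.44,.07);print(p); plan(p,R); plan([.50,.15,.40],R)
E
```

```text
shoe [0.7105 0.1285 0.    ] [0.6985 0.1281 0.    ]
[0.5593 0.099  0.1513]
t 13.7667 pos [0.5346 0.2941 0.3955] q [0.4831 0.3152 1.5677 0.0006 1.2682 1.0968] F [-0.0536  0.9968  1.1753] g 0.9997487635977211
rotvec deg (tool) [-79.9059 -29.7028 -32.3161]
shift now mm [ 244.7113 -143.1675  133.6997] after turn [ 281.7897   44.0343 -130.0449]
t 13.7667 pos [0.5346 0.2941 0.3955] q [0.4831 0.3152 1.5677 0.0006 1.2682 1.0968] F [-0.0536  0.9968  1.1753] g 0.9997487635977211
rotvec deg (tool) [-79.9059 -29.7028 -32.3161]
shift now mm [  -3.6776 -137.7394   54.6405] after turn [  40.9925  -55.9289 -131.0069]
```

Call:
step_arm(
  motion=[
    {"hand": 1,"tx": 0,"ty": 0,"tz": 0,"ax": -6.1,"ay": -2.3,"az": -2.5},
    {"hand": 1,"tx": 0,"ty": 0,"tz": 0,"ax": -6.1,"ay": -2.3,"az": -2.5},
    {"hand": 1,"tx": 0,"ty": 0,"tz": 0,"ax": -6.1,"ay": -2.3,"az": -2.5},
    {"hand": 1,"tx": 0,"ty": 0,"tz": 0,"ax": -6.1,"ay": -2.3,"az": -2.5},
    {"hand": 1,"tx": 0,"ty": 0,"tz": 0,"ax": -6.1,"ay": -2.3,"az": -2.5},
    {"hand": 1,"tx": 0,"ty": 0,"tz": 0,"ax": -6.1,"ay": -2.3,"az": -2.5},
    {"hand": 1,"tx": 0,"ty": 0,"tz": 0,"ax": -6.1,"ay": -2.3,"az": -2.5},
    {"hand": 1,"tx": 0,"ty": 0,"tz": 0,"ax": -6.1,"ay": -2.3,"az": -2.5},
    {"hand": 1,"tx": 0,"ty": 0,"tz": 0,"ax": -6.1,"ay": -2.3,"az": -2.5},
    {"hand": 1,"tx": 0,"ty": 0,"tz": 0,"ax": -6.1,"ay": -2.3,"az": -2.5},
    {"hand": 1,"tx": 0,"ty": 0,"tz": 0,"ax": -6.1,"ay": -2.3,"az": -2.5},
    {"hand": 1,"tx": 0,"ty": 0,"tz": 0,"ax": -6.1,"ay": -2.3,"az": -2.5},
    {"hand": 1,"tx": 0,"ty": 0,"tz": 0,"ax": -6.1,"ay": -2.3,"az": -2.5},
    {"hand": 1,"tx": 0,"ty": 0,"tz": 0,"ax": 0,"ay": 0,"az": 0},
  ],
)

```text
time_s: 14.93
eef_pos: [0.5275, 0.2888, 0.3672]
ee_rot: [-0.514, 0.511, 0.059, 0.686]
force: [0.1, -0.4, -1.2]
grip_width: 0.009
```

```bash
python3 -c "
from h import *
p,R=door(1.44,.07)
plan(p+[0,0,.2],R);plan(p,R)"
```

```text
t 14.9333 pos [0.5275 0.2888 0.3672] q [ 0.7295  0.3362  1.7379 -0.7887  1.1422  0.206 ] F [ 0.0503 -0.4316 -1.2023] g 0.008809122390725848
rotvec deg (tool) [ 3.0153 -1.296   0.3079]
shift now mm [ 111.4573  -97.0541 -124.2166] after turn [ 108.1379 -104.1093 -121.4061]
t 14.9333 pos [0.5275 0.2888 0.3672] q [ 0.7295  0.3362  1.7379 -0.7887  1.1422  0.206 ] F [ 0.0503 -0.4316 -1.2023] g 0.008809122390725848
rotvec deg (tool) [ 3.0153 -1.296   0.3079]
shift now mm [ 263.8577   32.0554 -113.9774] after turn [ 261.3468   24.4482 -121.4061]
```

Call:
step_arm(
  motion=[
    {"hand": 1,"tx": 0,"ty": 0,"tz": 0,"ax": 3,"ay": -1.3,"az": 0.3},
    {"hand": 1,"tx": 13.5,"ty": -13,"tz": -15,"ax": 0,"ay": 0,"az": 0},
    {"hand": 1,"tx": 13.5,"ty": -13,"tz": -15,"ax": 0,"ay": 0,"az": 0},
    {"hand": 1,"tx": 13.5,"ty": -13,"tz": -15,"ax": 0,"ay": 0,"az": 0},
    {"hand": 1,"tx": 13.5,"ty": -13,"tz": -15,"ax": 0,"ay": 0,"az": 0},
    {"hand": 1,"tx": 13.5,"ty": -13,"tz": -15,"ax": 0,"ay": 0,"az": 0},
    {"hand": 1,"tx": 13.5,"ty": -13,"tz": -15,"ax": 0,"ay": 0,"az": 0},
    {"hand": 1,"tx": 13.5,"ty": -13,"tz": -15,"ax": 0,"ay": 0,"az": 0},
    {"hand": 1,"tx": 13.5,"ty": -13,"tz": -15,"ax": 0,"ay": 0,"az": 0},
    {"hand": 1,"tx": 0,"ty": 0,"tz": 0,"ax": 0,"ay": 0,"az": 0},
  ],
)

```text
time_s: 15.77
eef_pos: [0.554, 0.0917, 0.3348]
ee_rot: [-0.482, 0.519, 0.051, 0.704]
force: [-0.6, 0.1, -0.5]
grip_width: 0.007
```

```bash
python3 -c "
from h import *
p,R=door(1.44,.07)
plan(p,R);where()"
```

```text
t 15.7667 pos [0.554  0.0917 0.3348] q [ 0.3758  0.2469  1.9431 -0.8674  0.8359  0.1187] F [-0.6228  0.0996 -0.5448] g 0.007275638912760902
rotvec deg (tool) [-1.0944 -1.1397 -1.2574]
shift now mm [142.4255 115.6839   9.6518] after turn [140.0409 118.6047   9.0799]
tip [0.5905 0.0574 0.2724] locker [-0.1591 -0.1843  0.2724] r 0.1716129034469073 bearing th 1.955090637642508 lean 38.745503228979366 yaw 1.412615794090407
```

```bash
cat >> h.py <<'E'
Q=np.array([[1.0949,.4236,1.6303,0,1.0886,-.019],[1.0951,.2938,1.4652,0,1.3904,1.7302],[-.0857,.4555,1.24,-.0097,1.4537,.5062],[-.1434,.6279,1.2874,.0021,1.226,.4526],[-.1315,.6855,1.3381,.0025,1.0844,.4615],[-.135,.7149,1.3555,.0001,1.072,.4591],[.5308,.2764,1.5424,.0201,1.3723,1.1199],[.4829,.5089,1.732,-.0025,.8952,1.0977],[.7295,.3362,1.7379,-.7887,1.1422,.206],[.3758,.2469,1.9431,-.8674,.8359,.1187]])
P=np.array([[.2755,.5607,.3022],[.2748,.5594,.4549],[.7156,-.0518,.4513],[.7551,-.0965,.3017],[.7613,-.0882,.237],[.7521,-.0901,.2076],[.5034,.3145,.4307],[.5327,.2922,.2126],[.5275,.2888,.3672],[.554,.0917,.3348]])
def fk(q,k):
    z0,a1,L1,a3,L2,Lt=k; e=np.eye(3)
    R1=Rot.from_euler('z',q[0]); R2=R1*Rot.from_euler('y',q[1]); R3=R2*Rot.from_euler('y',q[2])
    sh=np.array([0,0,z0])+R1.apply([a1,0,0]); el=sh+R2.apply([0,0,L1]); w=el+R3.apply([a3,0,L2])
    R5=R3*Rot.from_euler('z',q[3])*Rot.from_euler('y',q[4])
    R6=R5*Rot.from_euler('z',q[5]); m=R6.as_matrix()
    return w+m[:,2]*Lt,m,w,el
E
python3 - <<'E'
from h import *
from scipy.optimize import least_squares
s=least_squares(lambda k:np.concatenate([fk(q,k)[0]-p for q,p in zip(Q,P)]),[.4,0,.4,0,.4,.25],x_scale=.1)
print(s.x,np.abs(s.fun).max())
st=bot.state();f=fk(st["q"],s.x);print(f[0]-st["eef_pos"],f[1],Rot.from_quat(st["ee_rot"]).as_matrix(),f[2])
E
```

```text
[0.2929 0.0044 0.5624 0.075  0.4798 0.213 ] 0.011916750653778452
[-0.0018 -0.0034 -0.0022] [[-0.6811 -0.5725  0.4565]
 [-0.7322  0.5297 -0.4281]
 [ 0.0033 -0.6259 -0.7799]] [[ 0.4565 -0.5725  0.6811]
 [-0.4281  0.5297  0.7322]
 [-0.7799 -0.6259 -0.0033]] [0.4549 0.1795 0.4987]
```

```bash
cat >> h.py <<'E'
from scipy.optimize import least_squares
K=[0.2929,0.0044,0.5624,0.075,0.4798,0.213]
lo=np.array([-3,-.9,.09,-1.31,.11,-2.54]);hi=np.array([3,2.11,2.58,4.45,2.69,2.54])
def ik(p,R,q0):
    Rm=np.c_[-R[:,2],R[:,1],R[:,0]]
    f=lambda q:np.concatenate([(fk(q,K)[0]-p),.2*(Rm.T@fk(q,K)[1]-np.eye(3)).ravel()])
    s=least_squares(f,np.clip(q0,lo+1e-3,hi-1e-3),bounds=(lo,hi)); return s.x,np.abs(s.fun).max()
E
python3 - <<'E'
from h import *
for lean in(40,48):
  q=bot.state()["q"]
  for th in(1.44,1.2,.9,.6,.4,.2,.1,0):
    p,R=door(th,.008,r=.165,z=.09,lean=lean); q,e=ik(p,R,q); _,_,w,el=fk(q,K)
    wl,ll=Lc(w),Lc(el); s=(-.05-wl[0])/(ll[0]-wl[0]) ; fl=wl+s*(ll-wl)
    print(lean,th,q,"err %.4f"%e,"wrist",wl,"forearm at bar plane",fl if 0<s<1 else None)
E
```

```text
40 1.44 [ 0.2921  0.6058  1.9459 -1.31    0.5998  0.5768] err 0.0003 wrist [-0.1913 -0.3068  0.3148] forearm at bar plane [-0.05   -0.4228  0.7085]
40 1.2 [ 0.2676  0.663   1.8047 -1.0979  0.7483  0.5271] err 0.0000 wrist [-0.23   -0.2563  0.3145] forearm at bar plane [-0.05   -0.4116  0.7309]
40 0.9 [ 0.2126  0.7353  1.6322 -0.916   0.9385  0.5305] err 0.0000 wrist [-0.26   -0.1822  0.3145] forearm at bar plane None
40 0.6 [ 0.1401  0.804   1.4738 -0.7856  1.1222  0.5798] err 0.0000 wrist [-0.2668 -0.1026  0.3145] forearm at bar plane None
40 0.4 [ 0.0852  0.8451  1.3806 -0.7135  1.2371  0.6307] err 0.0000 wrist [-0.258  -0.0499  0.3145] forearm at bar plane [-0.05   -0.3091  0.6635]
40 0.2 [ 0.0267  0.8807  1.3006 -0.6473  1.3434  0.694 ] err 0.0000 wrist [-0.2389 -0.0001  0.3145] forearm at bar plane [-0.05   -0.266   0.6279]
40 0.1 [-0.0036  0.8959  1.2665 -0.6151  1.3926  0.73  ] err 0.0000 wrist [-0.2258  0.0232  0.3145] forearm at bar plane [-0.05   -0.2408  0.6079]
40 0 [-0.0344  0.9093  1.2367 -0.583   1.4387  0.7689] err 0.0000 wrist [-0.2103  0.045   0.3145] forearm at bar
[... 360 characters left out ...]
[-0.2783 -0.2052  0.2861] forearm at bar plane None
48 0.6 [ 0.18    0.8479  1.4629 -0.9014  1.2049  0.6773] err 0.0000 wrist [-0.291  -0.1192  0.2861] forearm at bar plane None
48 0.4 [ 0.122   0.8924  1.3576 -0.8165  1.3261  0.7029] err 0.0000 wrist [-0.2851 -0.0614  0.2861] forearm at bar plane None
48 0.2 [ 0.0603  0.9322  1.2652 -0.7402  1.4406  0.7449] err 0.0000 wrist [-0.2677 -0.0059  0.2861] forearm at bar plane None
48 0.1 [ 0.0283  0.9496  1.2249 -0.7037  1.4945  0.7717] err 0.0000 wrist [-0.255   0.0202  0.2861] forearm at bar plane None
48 0 [-0.0041  0.9653  1.1891 -0.6674  1.5455  0.8023] err 0.0000 wrist [-0.2397  0.045   0.2861] forearm at bar plane [-0.05   -0.2403  0.598 ]
```

Every pose is feasible with the arm well clear of the bar. At the start, joint 4 is right at its limit, so I'll begin with the yaw at 1.15.

```bash
python3 -c "
from h import *
p,R=door(1.44,.05,yaw=1.15)
print(ik(p,R,bot.state()['q']));plan(p,R)"
```

```text
(array([ 0.391 ,  0.6292,  1.8881, -1.0535,  0.8171,  0.6594]), np.float64(1.118272141553689e-09))
t 15.7667 pos [0.554  0.0917 0.3348] q [ 0.3758  0.2469  1.9431 -0.8674  0.8359  0.1187] F [-0.6228  0.0996 -0.5448] g 0.007275638912760902
rotvec deg (tool) [11.7498  9.4017 -1.2231]
shift now mm [155.9904  98.6997  24.9571] after turn [149.3332 107.5305  28.8842]
```

Call:
step_arm(
  motion=[
    {"hand": 1,"tx": 0,"ty": 0,"tz": 0,"ax": 3.9,"ay": 3.1,"az": -0.4},
    {"hand": 1,"tx": 0,"ty": 0,"tz": 0,"ax": 3.9,"ay": 3.1,"az": -0.4},
    {"hand": 1,"tx": 0,"ty": 0,"tz": 0,"ax": 3.9,"ay": 3.1,"az": -0.4},
    {"hand": 1,"tx": 18,"ty": 13,"tz": 3.5,"ax": 0,"ay": 0,"az": 0},
    {"hand": 1,"tx": 18,"ty": 13,"tz": 3.5,"ax": 0,"ay": 0,"az": 0},
    {"hand": 1,"tx": 18,"ty": 13,"tz": 3.5,"ax": 0,"ay": 0,"az": 0},
    {"hand": 1,"tx": 18,"ty": 13,"tz": 3.5,"ax": 0,"ay": 0,"az": 0},
    {"hand": 1,"tx": 18,"ty": 13,"tz": 3.5,"ax": 0,"ay": 0,"az": 0},
    {"hand": 1,"tx": 18,"ty": 13,"tz": 3.5,"ax": 0,"ay": 0,"az": 0},
    {"hand": 1,"tx": 18,"ty": 13,"tz": 3.5,"ax": 0,"ay": 0,"az": 0},
    {"hand": 1,"tx": 0,"ty": 0,"tz": 0,"ax": 0,"ay": 0,"az": 0},
  ],
)

```text
time_s: 16.68
eef_pos: [0.5799, 0.0982, 0.1662]
ee_rot: [-0.397, 0.582, -0.061, 0.707]
force: [-1.1, 0.8, 0.7]
grip_width: 0.006
```

```bash
python3 -c "
from h import *
p,R=door(1.44,.05,yaw=1.15)
plan(p,R);where()
S=cams(); im=np.hstack([S['side']['pixels'][100:340,220:520],S['top']['pixels'][70:310,230:530]]); cv2.imwrite('pics/c6.png',cv2.resize(im,None,fx=1.3,fy=1.3)[:,:,::-1])"
```

```text
t 16.6833 pos [0.5799 0.0982 0.1662] q [ 0.3944  0.6048  1.881  -0.9946  0.8457  0.6434] F [-1.0608  0.8422  0.708 ] g 0.006129040396596524
rotvec deg (tool) [-2.3494 -1.3151 -0.7308]
shift now mm [14.8683  5.4624  3.5639] after turn [14.8788  5.5084  3.4474]
tip [0.6052 0.0543 0.1043] locker [-0.1647 -0.1704  0.1043] r 0.1722285629782607 bearing th 1.8675871918949087 lean 39.26035128468679 yaw 1.1037780467406808
```

View pics/c6.png

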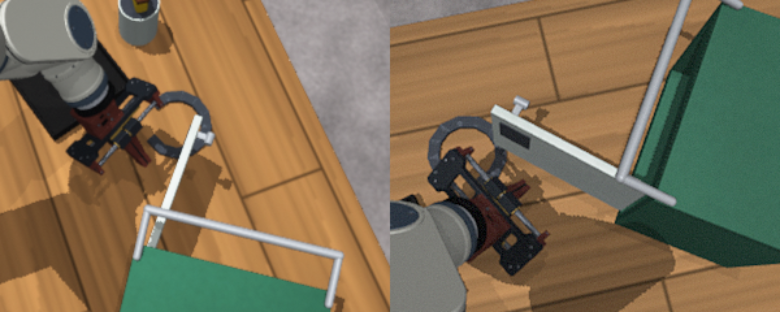

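The fingertips face the door's outer side with about 50 mm left, clear of the horseshoe. Now the sweep.

```bash
cat >> h.py <<'E'
def leg(wps,n):
    "wps: list of (p,R); print n rows per waypoint from current pose, as local increments"
    s=bot.state();p=s["eef_pos"];R=Rot.from_quat(s["ee_rot"])
    for (pt,Rt),m in zip(wps,n):
        Rt=Rot.from_matrix(Rt);v=(R.inv()*Rt).as_rotvec();p0,R0=p,R
        for i in range(1,m+1):
            R1=R0*Rot.from_rotvec(v*i/m);p1=p0+(pt-p0)*i/m
            print(np.round(1e3*R.inv().apply(p1-p),1),np.round(np.degrees((R.inv()*R1).as_rotvec()),2)); p,R=p1,R1
E
python3 - <<'E'
from h import *
leg([door(1.44,.01,yaw=1.15),door(1.3,.006,yaw=1.1),door(1.1,.006,yaw=1.0)],[5,3,4])
E
```

```text
[ 8.3 -4.3  3.2] [-0.48 -0.23 -0.13]
[ 8.3 -4.3  3.1] [-0.48 -0.23 -0.13]
[ 8.3 -4.3  3. ] [-0.48 -0.23 -0.13]
[ 8.3 -4.3  3. ] [-0.48 -0.23 -0.13]
[ 8.4 -4.3  2.9] [-0.48 -0.23 -0.13]
[ 5.4 -6.4  3.8] [0.73 0.61 0.  ]
[ 5.3 -6.4  3.9] [ 0.73  0.61 -0.  ]
[ 5.3 -6.3  4.1] [ 0.73  0.61 -0.  ]
[ 5.1 -6.1  3.1] [1.1  0.92 0.  ]
[ 5.  -6.   3.3] [ 1.1   0.92 -0.  ]
[ 5.  -5.9  3.5] [1.1  0.92 0.  ]
[ 4.9 -5.9  3.7] [ 1.1   0.92 -0.  ]
```

Call:
step_arm(
  motion=[
    {"hand": 1,"tx": 8.3,"ty": -4.3,"tz": 3,"ax": -0.5,"ay": -0.2,"az": -0.1},
    {"hand": 1,"tx": 8.3,"ty": -4.3,"tz": 3,"ax": -0.5,"ay": -0.2,"az": -0.1},
    {"hand": 1,"tx": 8.3,"ty": -4.3,"tz": 3,"ax": -0.5,"ay": -0.2,"az": -0.1},
    {"hand": 1,"tx": 8.3,"ty": -4.3,"tz": 3,"ax": -0.5,"ay": -0.2,"az": -0.1},
    {"hand": 1,"tx": 8.3,"ty": -4.3,"tz": 3,"ax": -0.5,"ay": -0.2,"az": -0.1},
    {"hand": 1,"tx": 5.4,"ty": -6.4,"tz": 4,"ax": 0.7,"ay": 0.6,"az": 0},
    {"hand": 1,"tx": 5.4,"ty": -6.4,"tz": 4,"ax": 0.7,"ay": 0.6,"az": 0},
    {"hand": 1,"tx": 5.4,"ty": -6.4,"tz": 4,"ax": 0.7,"ay": 0.6,"az": 0},
  ],
)

```text
time_s: 17.45
eef_pos: [0.6453, 0.05, 0.1559]
ee_rot: [-0.401, 0.581, -0.067, 0.705]
force: [-0.8, 0.3, -0.1]
grip_width: 0.003
```

```bash
python3 - <<'E'
from h import *
where(); print(bot.state()["force"],bot.state()["q"])
leg([door(1.2,.006,yaw=1.05),door(1.0,.006,yaw=.95),door(.8,.006,yaw=.8)],[4,4,4])
E
```

```text
tip [0.6705 0.0052 0.0946] locker [-0.1603 -0.0887  0.0946] r 0.16332984987178034 bearing th 1.3782040646194793 lean 39.99602193308793 yaw 1.1003142454402215
[-0.8363  0.2981 -0.0722] [ 0.2823  0.6691  1.7782 -1.0281  0.8194  0.5546]
[ 2.3 -1.   0.7] [ 0.53  0.49 -0.  ]
[ 2.3 -1.   0.8] [ 0.53  0.49 -0.  ]
[ 2.3 -1.   0.8] [ 0.53  0.49 -0.  ]
[ 2.3 -1.   0.8] [ 0.53  0.49 -0.  ]
[ 5.1 -6.1  2.7] [1.1  0.92 0.  ]
[ 5.1 -6.1  2.9] [ 1.1   0.92 -0.  ]
[ 5.  -6.   3.1] [ 1.1   0.92 -0.  ]
[ 5.  -6.   3.3] [1.1  0.92 0.  ]
[ 5.3 -6.3  2.5] [ 1.65  1.38 -0.  ]
[ 5.2 -6.2  2.8] [ 1.65  1.38 -0.  ]
[ 5.1 -6.1  3.1] [ 1.65  1.38 -0.  ]
[ 5.  -6.   3.4] [1.65 1.38 0.  ]
```

Call:
step_arm(
  motion=[
    {"hand": 1,"tx": 4.6,"ty": -2,"tz": 1.5,"ax": 1,"ay": 1,"az": 0},
    {"hand": 1,"tx": 4.6,"ty": -2,"tz": 1.5,"ax": 1,"ay": 1,"az": 0},
    {"hand": 1,"tx": 5.1,"ty": -6.1,"tz": 2.8,"ax": 1.1,"ay": 0.9,"az": 0},
    {"hand": 1,"tx": 5.1,"ty": -6.1,"tz": 2.9,"ax": 1.1,"ay": 0.9,"az": 0},
    {"hand": 1,"tx": 5,"ty": -6,"tz": 3.1,"ax": 1.1,"ay": 0.9,"az": 0},
    {"hand": 1,"tx": 5,"ty": -6,"tz": 3.3,"ax": 1.1,"ay": 0.9,"az": 0},
    {"hand": 1,"tx": 5.3,"ty": -6.3,"tz": 2.5,"ax": 1.6,"ay": 1.4,"az": 0},
    {"hand": 1,"tx": 5.2,"ty": -6.2,"tz": 2.8,"ax": 1.6,"ay": 1.4,"az": 0},
    {"hand": 1,"tx": 5.1,"ty": -6.1,"tz": 3.1,"ax": 1.6,"ay": 1.4,"az": 0},
    {"hand": 1,"tx": 5,"ty": -6,"tz": 3.4,"ax": 1.6,"ay": 1.4,"az": 0},
  ],
)

```text
time_s: 18.28
eef_pos: [0.7026, -0.0138, 0.1512]
ee_rot: [-0.301, 0.641, -0.18, 0.683]
force: [-0.2, 0.1, -0.6]
grip_width: 0.003
```

```bash
python3 - <<'E'
from h import *
where(); print(bot.state()["force"],bot.state()["q"])
leg([door(.65,.006,yaw=.65),door(.45,.006,yaw=.45),door(.25,.006,yaw=.25)],[4,4,4])
E
```

```text
tip [ 0.7117 -0.0644  0.0899] locker [-0.1255 -0.0158  0.0899] r 0.1631092207482412 bearing th 0.8778783665647175 lean 39.96263976245403 yaw 0.7720401104131922
[-0.1725  0.0655 -0.575 ] [ 0.1745  0.7678  1.563  -0.8588  1.013   0.5417]
[ 2.7 -3.3  1.3] [ 1.37  1.09 -0.01]
[ 2.7 -3.3  1.4] [ 1.37  1.09 -0.01]
[ 2.7 -3.2  1.5] [ 1.37  1.09 -0.01]
[ 2.7 -3.2  1.7] [ 1.37  1.09 -0.01]
[ 5.3 -6.4  2.8] [ 2.19  1.84 -0.  ]
[ 5.2 -6.2  3.2] [2.19 1.84 0.  ]
[ 5.1 -6.1  3.6] [ 2.19  1.84 -0.  ]
[ 5. -6.  4.] [2.19 1.84 0.  ]
[ 5.3 -6.4  2.8] [2.19 1.84 0.  ]
[ 5.2 -6.2  3.2] [2.19 1.84 0.  ]
[ 5.1 -6.1  3.6] [ 2.19  1.84 -0.  ]
[ 5. -6.  4.] [ 2.19  1.84 -0.  ]
```

Call:
step_arm(
  motion=[
    {"hand": 1,"tx": 5.4,"ty": -6.5,"tz": 2.7,"ax": 2.7,"ay": 2.2,"az": 0},
    {"hand": 1,"tx": 5.4,"ty": -6.4,"tz": 3.2,"ax": 2.7,"ay": 2.2,"az": 0},
    {"hand": 1,"tx": 5.3,"ty": -6.4,"tz": 2.8,"ax": 2.2,"ay": 1.8,"az": 0},
    {"hand": 1,"tx": 5.2,"ty": -6.2,"tz": 3.2,"ax": 2.2,"ay": 1.8,"az": 0},
    {"hand": 1,"tx": 5.1,"ty": -6.1,"tz": 3.6,"ax": 2.2,"ay": 1.8,"az": 0},
    {"hand": 1,"tx": 5,"ty": -6,"tz": 4,"ax": 2.2,"ay": 1.8,"az": 0},
  ],
)

```text
time_s: 18.78
eef_pos: [0.7268, -0.0662, 0.1512]
ee_rot: [-0.185, 0.682, -0.296, 0.643]
force: [1.0, -0.1, 0.3]
grip_width: 0.009
```

```bash
python3 - <<'E'
from h import *
where(); print(bot.state()["force"],bot.state()["q"])
leg([door(.3,.006,yaw=.3),door(.15,.006,yaw=.15),door(.1,.006,yaw=.1)],[4,4,2])
S=cams(); im=np.hstack([S['side']['pixels'][100:340,220:520],S['top']['pixels'][40:280,250:550]]); cv2.imwrite('pics/c7.png',cv2.resize(im,None,fx=1.3,fy=1.3)[:,:,::-1])
E
```

```text
tip [ 0.7183 -0.1168  0.0898] locker [-0.0857  0.0189  0.0898] r 0.16317528686868163 bearing th 0.552834136620246 lean 39.85563236983697 yaw 0.42406190008749256
[ 0.9971 -0.0505  0.2877] [ 0.0889  0.8433  1.39   -0.7216  1.2189  0.623 ]
[ 3.4 -4.1  1.5] [ 1.36  1.15 -0.04]
[ 3.3 -4.   1.6] [ 1.36  1.15 -0.04]
[ 3.3 -4.   1.8] [ 1.36  1.15 -0.04]
[ 3.3 -3.9  1.9] [ 1.36  1.15 -0.04]
[ 4.  -4.7  2.2] [ 1.65  1.38 -0.  ]
[ 3.9 -4.7  2.4] [1.65 1.38 0.  ]
[ 3.9 -4.6  2.7] [ 1.65  1.38 -0.  ]
[ 3.8 -4.5  2.9] [ 1.65  1.38 -0.  ]
[ 2.6 -3.1  1.7] [1.1  0.92 0.  ]
[ 2.6 -3.1  1.8] [ 1.1   0.92 -0.  ]
```

View pics/c7.png

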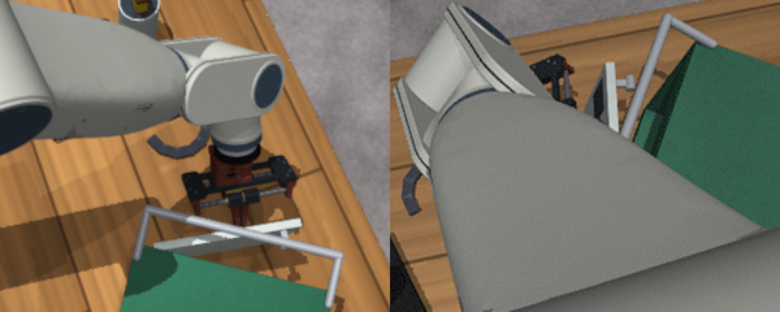

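The door follows the fingertips. It's now about 0.4 rad open, free edge at side crop (300,225), and the gripper is clear of the bar. Going on more slowly.

Call:
step_arm(
  motion=[
    {"hand": 1,"tx": 3.4,"ty": -4.1,"tz": 1.5,"ax": 1.4,"ay": 1.1,"az": 0},
    {"hand": 1,"tx": 3.4,"ty": -4.1,"tz": 1.6,"ax": 1.4,"ay": 1.1,"az": 0},
    {"hand": 1,"tx": 3.3,"ty": -4,"tz": 1.8,"ax": 1.4,"ay": 1.1,"az": 0},
    {"hand": 1,"tx": 3.3,"ty": -3.9,"tz": 1.9,"ax": 1.4,"ay": 1.1,"az": 0},
    {"hand": 1,"tx": 4,"ty": -4.7,"tz": 2.2,"ax": 1.6,"ay": 1.4,"az": 0},
    {"hand": 1,"tx": 3.9,"ty": -4.7,"tz": 2.4,"ax": 1.6,"ay": 1.4,"az": 0},
    {"hand": 1,"tx": 3.9,"ty": -4.6,"tz": 2.7,"ax": 1.6,"ay": 1.4,"az": 0},
    {"hand": 1,"tx": 2,"ty": -2.3,"tz": 1.5,"ax": 0.8,"ay": 0.7,"az": 0},
  ],
)

```text
time_s: 19.55
eef_pos: [0.7304, -0.115, 0.1512]
ee_rot: [-0.089, 0.701, -0.381, 0.596]
force: [0.4, 0.4, -0.6]
grip_width: 0.003
```

```bash
python3 - <<'E'
from h import *
where(); print(bot.state()["force"],bot.state()["q"])
leg([door(.1,.007,yaw=.1),door(0,.007,yaw=0),door(-.03,.006,yaw=0)],[4,7,3])
E
```

```text
tip [ 0.7086 -0.1613  0.0897] locker [-0.0433  0.0356  0.0897] r 0.16152494675320472 bearing th 0.27132724546597203 lean 39.78338854191125 yaw 0.14912331824608865
[ 0.4045  0.381  -0.6088] [ 0.0076  0.8905  1.2835 -0.6307  1.3615  0.7115]
[ 1.  -1.2  0.8] [ 0.53  0.47 -0.05]
[ 1.  -1.2  0.8] [ 0.53  0.47 -0.05]
[ 1.  -1.2  0.8] [ 0.53  0.47 -0.05]
[ 1.  -1.2  0.8] [ 0.53  0.47 -0.05]
[ 1.5 -1.8  0.9] [0.63 0.53 0.  ]
[ 1.5 -1.8  1. ] [0.63 0.53 0.  ]
[ 1.5 -1.8  1. ] [ 0.63  0.53 -0.  ]
[ 1.5 -1.8  1. ] [0.63 0.53 0.  ]
[ 1.5 -1.7  1.1] [0.63 0.53 0.  ]
[ 1.5 -1.7  1.1] [ 0.63  0.53 -0.  ]
[ 1.4 -1.7  1.1] [0.63 0.53 0.  ]
[ 1.2 -1.5  0.2] [0. 0. 0.]
[ 1.2 -1.5  0.2] [-0. -0.  0.]
[ 1.2 -1.5  0.2] [-0.  0. -0.]
```

Call:
step_arm(
  motion=[
    {"hand": 1,"tx": 1,"ty": -1.2,"tz": 0.8,"ax": 0.5,"ay": 0.5,"az": 0},
    {"hand": 1,"tx": 1,"ty": -1.2,"tz": 0.8,"ax": 0.5,"ay": 0.5,"az": 0},
    {"hand": 1,"tx": 1,"ty": -1.2,"tz": 0.8,"ax": 0.5,"ay": 0.5,"az": 0},
    {"hand": 1,"tx": 1,"ty": -1.2,"tz": 0.8,"ax": 0.5,"ay": 0.5,"az": 0},
    {"hand": 1,"tx": 1.5,"ty": -1.8,"tz": 1,"ax": 0.6,"ay": 0.5,"az": 0},
    {"hand": 1,"tx": 1.5,"ty": -1.8,"tz": 1,"ax": 0.6,"ay": 0.5,"az": 0},
  ],
)

```text
time_s: 20.05
eef_pos: [0.7311, -0.1263, 0.1513]
ee_rot: [-0.057, 0.706, -0.403, 0.58]
force: [2.7, 7.2, 1.5]
grip_width: 0.003
```

Call:
step_arm(
  motion=[
    {"hand": 1,"tx": 1.5,"ty": -1.8,"tz": 1,"ax": 0.6,"ay": 0.5,"az": 0},
    {"hand": 1,"tx": 1.5,"ty": -1.8,"tz": 1,"ax": 0.6,"ay": 0.5,"az": 0},
    {"hand": 1,"tx": 1.5,"ty": -1.8,"tz": 1,"ax": 0.6,"ay": 0.5,"az": 0},
  ],
)

```text
time_s: 20.3
eef_pos: [0.7325, -0.1285, 0.1519]
ee_rot: [-0.039, 0.706, -0.413, 0.574]
force: [4.3, 6.8, -0.0]
grip_width: 0.005
```

```bash
python3 - <<'E'
from h import *
where(); f=bot.state()["force"];print(f,f@xl)
leg([door(0,.007,yaw=0),door(-.03,.006,yaw=0)],[4,3])
E
```

```text
tip [ 0.7054 -0.1708  0.0897] locker [-0.0336  0.0383  0.0897] r 0.16182139881440222 bearing th 0.20939211188901224 lean 38.92839213736463 yaw 0.022912466943969756
[ 4.3486  6.7879 -0.023 ] -8.059502122086393
[ 1.9 -2.1  0.6] [ 0.26  0.2  -0.27]
[ 1.9 -2.1  0.6] [ 0.26  0.2  -0.27]
[ 1.9 -2.1  0.7] [ 0.26  0.2  -0.27]
[ 2.  -2.1  0.7] [ 0.26  0.2  -0.27]
[ 1.2 -1.5  0.2] [0. 0. 0.]
[ 1.2 -1.5  0.2] [ 0.  0. -0.]
[ 1.2 -1.5  0.2] [0. 0. 0.]
```

The catch is engaged at about 8 N. Steady push on.

Call:
step_arm(
  motion=[
    {"hand": 1,"tx": 2,"ty": -2.3,"tz": 0.4,"ax": 0.2,"ay": 0.2,"az": -0.2},
    {"hand": 1,"tx": 2,"ty": -2.3,"tz": 0.4,"ax": 0.2,"ay": 0.2,"az": -0.2},
    {"hand": 1,"tx": 2,"ty": -2.3,"tz": 0.4,"ax": 0.2,"ay": 0.2,"az": -0.2},
    {"hand": 1,"tx": 2,"ty": -2.3,"tz": 0.4,"ax": 0.2,"ay": 0.2,"az": -0.2},
  ],
)

```text
time_s: 20.63
eef_pos: [0.7305, -0.1342, 0.1519]
ee_rot: [-0.034, 0.706, -0.419, 0.57]
force: [0.7, 0.5, -0.2]
grip_width: 0.005
```

```bash
python3 - <<'E'
from h import *
where(); f=bot.state()["force"];print(f,f@xl)
leg([door(0,.007,yaw=0),door(-.03,.006,yaw=0)],[4,3])
E
```

```text
tip [ 0.7026 -0.1763  0.0898] locker [-0.0275  0.039   0.0898] r 0.16136809469380328 bearing th 0.17140686783663886 lean 39.150701224724024 yaw 0.005300545277930668
[ 0.7143  0.5035 -0.1845] -0.8160723279282477
[ 1.  -1.   0.3] [ 0.05  0.05 -0.21]
[ 1.  -1.   0.3] [ 0.05  0.05 -0.21]
[ 1.  -1.   0.3] [ 0.05  0.05 -0.21]
[ 1.  -1.   0.3] [ 0.05  0.05 -0.21]
[ 1.2 -1.5  0.2] [0. 0. 0.]
[ 1.2 -1.5  0.2] [0. 0. 0.]
[ 1.2 -1.5  0.2] [0. 0. 0.]
```

The force dropped to nearly zero, so it has probably snapped in. I'll press gently to confirm it's seated.

Call:
step_arm(
  motion=[
    {"hand": 1,"tx": 1,"ty": -1.2,"tz": 0,"ax": 0,"ay": 0,"az": -0.2},
    {"hand": 1,"tx": 1,"ty": -1.2,"tz": 0,"ax": 0,"ay": 0,"az": -0.2},
    {"hand": 1,"tx": 1,"ty": -1.2,"tz": 0,"ax": 0,"ay": 0,"az": -0.2},
    {"hand": 1,"tx": 1,"ty": -1.2,"tz": 0,"ax": 0,"ay": 0,"az": 0},
  ],
)

```text
time_s: 20.97
eef_pos: [0.728, -0.1375, 0.1519]
ee_rot: [-0.037, 0.706, -0.421, 0.569]
force: [4.7, 8.6, 2.5]
grip_width: 0.007
```

```bash
python3 - <<'E'
from h import *
where(); f=bot.state()["force"];print(f,f@xl)
E
```

```text
tip [ 0.7    -0.18    0.0902] locker [-0.023   0.0389  0.0902] r 0.16053949929748978 bearing th 0.14350663860957869 lean 39.51852551850089 yaw 0.005607942437035662
[4.7406 8.5818 2.511 ] -9.76757807899662
```

Call:
step_arm(
  motion=[
    {"hand": 1,"tx": 1.5,"ty": -1.8,"tz": 0,"ax": 0,"ay": 0,"az": 0},
    {"hand": 1,"tx": 1.5,"ty": -1.8,"tz": 0,"ax": 0,"ay": 0,"az": 0},
  ],
)

```text
time_s: 21.13
eef_pos: [0.7276, -0.1378, 0.1524]
ee_rot: [-0.035, 0.705, -0.419, 0.571]
force: [3.6, 10.4, 1.0]
grip_width: 0.009
```

```bash
python3 - <<'E'
from h import *
where(); f=bot.state()["force"];print(f,f@xl)
E
```

```text
tip [ 0.7    -0.18    0.0903] locker [-0.023   0.0389  0.0903] r 0.1605707600231509 bearing th 0.14355252225432297 lean 39.07385195796699 yaw 0.007500202078076446
[ 3.6255 10.4281  1.0047] -10.679307086382659
```

The tip didn't move under about 10 N, so the door is seated. Backing off.

Call:
step_arm(
  motion=[
    {"hand": 1,"tx": -5,"ty": 6,"tz": 0,"ax": 0,"ay": 0,"az": 0},
    {"hand": 1,"tx": -12,"ty": 14,"tz": 0,"ax": 0,"ay": 0,"az": 0},
    {"hand": 1,"tx": -16,"ty": 16,"tz": 0,"ax": 0,"ay": 0,"az": 0},
    {"hand": 1,"tx": -20,"ty": 16,"tz": 0,"ax": 0,"ay": 0,"az": 0},
    {"hand": 1,"tx": -25,"ty": 5,"tz": 0,"ax": 0,"ay": 0,"az": 0},
    {"hand": 1,"tx": -25,"ty": 0,"tz": 0,"ax": 0,"ay": 0,"az": 0},
    {"hand": 1,"tx": -25,"ty": -5,"tz": 0,"ax": 0,"ay": 0,"az": 0},
    {"hand": 1,"tx": -25,"ty": -10,"tz": 0,"ax": 0,"ay": 0,"az": 0},
    {"hand": 1,"tx": -20,"ty": -15,"tz": 0,"ax": 0,"ay": 0,"az": 0},
    {"hand": 1,"tx": 0,"ty": 0,"tz": 0,"ax": 0,"ay": 0,"az": 0},
    {"hand": 1,"tx": 0,"ty": 0,"tz": 0,"ax": 0,"ay": 0,"az": 0},
  ],
)

```text
time_s: 22.05
eef_pos: [0.7994, -0.0243, 0.2702]
ee_rot: [-0.038, 0.708, -0.422, 0.564]
force: [0.4, -0.1, -0.4]
grip_width: 0.004
```

```bash
python3 - <<'E'
from h import *
where(); print(bot.state()["time_s"],bot.state()["force"])
S=cams(); S0=pickle.load(open("S0.pkl","rb"))
c=S["side"]
for y in(-.12,.12): print("shut top outer corner px",proj(c,L(-.014,y,.194)),proj(S["top"],L(-.014,y,.194)))
im=np.hstack([c['pixels'][60:360,200:500],S['top']['pixels'][40:340,150:550]]); cv2.imwrite('pics/c8.png',cv2.resize(im,None,fx=1.14,fy=1.14)[:,:,::-1])
E
```

```text
tip [ 0.7706 -0.0668  0.2089] locker [-0.1563  0.0344  0.2089] r 0.21970007530461924 bearing th 0.7914051485857952 lean 39.923298610827054 yaw 0.002666902730022014
22.05 [ 0.4089 -0.1357 -0.3942]
shut top outer corner px [339.6558 287.47  ] [423.8957 209.5426]
shut top outer corner px [455.8383 315.4445] [464.8029  92.6801]
```

View pics/c8.png

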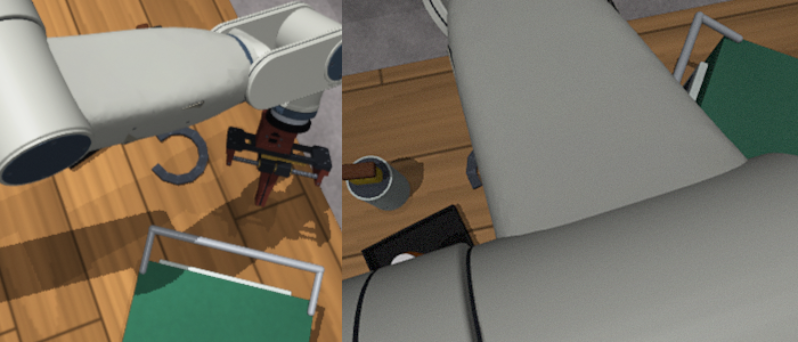

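The side view shows the door's white edge from (161,262) to (291,293). The projected shut position is (159,259) to (292,291), so it agrees. The can's cap shows in the tray at (403,258), and the arm touches nothing. Handing in.

```bash
python3 -c "
from cell import bot
print(bot.job_done())"
```

```text
the job is handed in; nothing more can be done
None
```

The can is standing upright in the black tray and the door is shut on its catch. I handed the job in at about 22 s of the 64 s allowed.

- **Can:** I gripped it from above at 53.7 mm, lifted it over the door and set it near the middle of the tray. The pictures after release show it upright and clear of the tray walls.
- **Door:** I pushed it shut slowly with closed fingertips leaning about 40 degrees. The catch resisted at about 8 N, then the force dropped to nearly zero as it snapped in. A follow-up push of about 10 N didn't move it.
- **Last checks:** After backing off, the door's top edge was within about 3 pixels of where a shut door should appear, and the force on the tool was close to zero. The horseshoe and brush tin looked unmoved by eye; I didn't measure them again.
- **Off plan:** I pressed the can onto the tray floor with about 16 N for a moment before easing off and levelling it. On the way down to grip it, the arm stopped about 20 mm high with a 2 degree tilt, which I corrected first. In the last picture the arm hid most of the tray, so only the top of the can's cap was visible there.

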